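# Set and lock the green-gripped door stop on the parts shelf

## Robot

A 6-joint arm with a two-finger parallel gripper is mounted at the origin on the work surface. World frame = base frame: x ahead of the robot, y to its left, z up, the work surface at z = 0. Lengths are in mm, angles in degrees, forces in N, time in s.
With the tool pointing down it reaches from about 300 to 850 mm from the base axis. Payload 4.2 kg.
Tool frame: the origin (TCP) lies between the finger pads; the fingertips stand 22 mm ahead of it and the grasp point (between the pads) lies 3 mm ahead of it; z points along the fingers, y is the direction in which the jaws open and shut (so a half turn about z gives the same grasp; the last joint's range is limited). The gripper opens to 91 mm and grips with 3 to 60 N. Pads are 32 mm wide; open, the fingers measure 118 mm over their backs; the gripper's body (76 mm by 178 mm) begins 60 mm behind the grasp point.
Start: joints at [65.374, 18.312, 89.639, -0, 72.044, -1.146], TCP at [229.098, 527.404, 235.976] pointing down, gripper open.
Joint ranges: [-177.97, 177.97], [-48.28, 115.42], [12.27, 149.76], [-77.06, 257.06], [2.81, 150.46], [-146.56, 146.56]. Speed limits (degrees/s): [147.25, 147.25, 180, 180, 180, 180].

## Interface

Orientations are given as [roll, pitch, yaw] about the fixed x, y, z axes, in that order (R = Rz(yaw) Ry(pitch) Rx(roll)).
In Python, from workcell import * gives the robot as it stands.
- The arm moves only by the shell command python3 -m jog 'ROWS' [OPENING] [FORCE]. ROWS is text: rows parted by semicolons, each of 6 numbers parted by spaces: the shift along the tool's x, y, z in units of 0.5 m (1.0 is 0.5 m), then the turn, a rotation vector about the tool's x, y, z in units of pi/2 rad (1.0 is pi/2 rad). A call has 1 to 20 rows; each row is the pose to reach, as a shift and turn from the pose measured when the call began, along the tool's axes at that moment; what a row does not reach only later rows make up. A row lasts 1/12 s, in which the tool goes at most 41.7 mm and 7.16 degrees, less where a joint would pass 70% of its speed; a pose out of reach is approached as far as the arm can. A call with a number of a shift or a turn outside -1 to 1 is refused whole. A call with a gripper value outside its range is refused whole. OPENING is the opening, from -1 (shut) to 1 (fully open), set as the call begins (- or left out, the last holds). The fingers move at their own pace and stop on an object; FORCE is the grip in N (left out, the last holds). Time passes only in rows, so rows that repeat a pose let the fingers close. It gives the time, the measured TCP pose, the force and the opening at its end, in the units of the state.
- state(): the state, without advancing time (a new reading comes with each control period).
- grab_frame(name): name is "scene" or "top"; returns the picture (480x640x3 uint8, red, green, blue); there is no depth.
- calibration(name): a dict with "mtx" (3x3 intrinsics, pixels), "rvec" (rotation vector, rad) and "tvec" (3), from world to camera coordinates, as OpenCV has them. Camera axes: x right, y down, z forward; pixel columns grow to the right and rows downward; lengths in mm; the calibration is good to about 2 mm. A picture is of the moment at which its call begins. calibration takes no time and is no camera call.
- job_done(): hands the job in, once; it reports no verdict.
Trained networks look in the newest picture that a camera, given by its name, has taken for a name from the list of things; names that differ only in an ending like _2 or _b are one class to them, and where a whole thing is asked for, a point or a joint stands for the part that bears it (a point fixed in the world has none). Each returns a list of dicts, best first, with "confidence" (0 to 1); they miss things now and then, are a little off and sometimes report something else, mostly with a low value. They report only what shows in the picture. A call takes as long as a camera call. They do not tell look-alikes from the thing itself.
- spot_in(query, camera): "rect" ([left, top, right, bottom] in pixels, round what is visible of it).
- tip_of(query, camera): "location" ([column, row] in pixels: a listed point, or the origin of a listed thing).
The state is a dict: "time_s": time; "qpos": joint angles; "qvel": joint speeds; "effort": joint torques, N m; "ee_pos": TCP position; "ee_rot": TCP orientation; "force": force on the tool from outside, world axes, zero at the start; "torque": the same for the moment, N m; "gripper_width": finger opening in mm.
Only numpy, scipy, OpenCV 4.12 (cv2) and the standard library are available. Lean on these libraries where they do the work, as an engineer would, in place of code of your own. Each camera call takes 0.05 s, during which the arm holds its last target. There are 200 camera calls.

## Task

On the parts shelf, slide the aluminium stop that has the green grip along its rail until it is centred on the red mark, and lock it there by turning its green grip clockwise (seen from above) until the grip lies in line with the rail. Do not shift the other stop, the one with the black grip.

Things in the scene. Friction and masses are not known exactly. Their poses are not given: they have to be found in the camera images.
- green_grip (a point): Point on the green grip's turning axis, 70 mm above the shelf: pinch height. Grip: silicone bar 52 long, 16 thick, 32 mm high (52 to 84 above the shelf) on a spindle over the middle of an aluminium stop (56 across the rail, 50 along it, top 40 mm up). Axes: x along the bar, y across its thickness, z up; turns with the grip. The loose stop slides along its rail at 2 to 4 N, 115 mm either way.
- green_knob (a joint): Turn of the green grip in rad, growing clockwise seen from above. 0 = loose, bar square across the rail; 1.57 = locked, bar in line with the rail (end of travel 1.6). Starts between 0 and 0.25. From about 0.7 on its clamp bears on the rail; fully locked it holds the stop against some 12 N. It stays where it is left; turning takes up to 0.2 Nm.
- red_mark (a point): Middle of the red mark on the green stop's rail, on the rail's centre line, 28 mm above the shelf. Axes: y along the rail, x across, z up. A red band 10 mm wide with flat tabs 57 mm out to each side; the stop passes over it. Rail: level dark steel, 30 wide, 26 high, 300 mm long, black end blocks 34 mm high. A like white mark near the rail's other end is not wanted.
- black_grip (a point): Point on the axis of the black grip of the other, like stop, 70 mm above the shelf, on a like rail of its own about 160 mm nearer to or farther from the robot. It is locked, its bar in line with its rail, and is to be left where it is.
Mind the look-alikes: they are no part of the job. Several things look just like the part that bears red_mark: the one meant starts nearest to the robot's base.

How it is judged (in metres and radians):
At the end, for the whole second after the job is handed in: The green grip's axis stands within 12 mm of the red mark's middle and the green grip is turned to more than 1.25 rad (within about 18 degrees of in line with the rail) (horizontal distance between green_grip and red_mark below 0.012 m and value of joint green_knob above 1.25 rad); the robot touches nothing.
It fails at once if the stop with the black grip is shifted more than 10 mm (distance of black_grip from where it was at the start of the episode above 0.01 m).
It also fails if it takes over 35 s, if anything falls off the work surface, if the arm or the gripper's body presses on something with over 40 N, if the wrist force passes 120 N, or if a joint passes its speed limit or range.

## Working session

There is one attempt and no reset: what is moved stays moved. The work goes in short steps, Python scripts to look and compute and a shell command to move; the robot and the scene stay as the last step left them, time stands still between calls to the robot, and variables do not carry over. Pictures are saved under pics/ and viewed, about 8 in all and at most 12, crops included, and the job is handed in when it is done.

```bash
mkdir -p pics; cat > h.py <<'E'
from workcell import *
import numpy as np, cv2
from scipy.spatial.transform import Rotation as R
def cam(n):
    c=calibration(n); return np.array(c["mtx"],float),cv2.Rodrigues(np.array(c["rvec"],float))[0],np.array(c["tvec"],float).ravel()
def ray(n,px,z):
    K,r,t=cam(n); d=r.T@np.linalg.inv(K)@np.array([px[0],px[1],1.]); o=-r.T@t
    return o+d*(z-o[2])/d[2]
def proj(n,p):
    K,r,t=cam(n); q=K@(r@np.array(p,float)+t); return q[:2]/q[2]
def save(n,f,crop=None,s=1):
    im=grab_frame(n)[...,::-1]
    if crop: im=im[crop[1]:crop[3],crop[0]:crop[2]]
    cv2.imwrite("pics/"+f,cv2.resize(np.ascontiguousarray(im),None,fx=s,fy=s,interpolation=cv2.INTER_CUBIC)); 
E
python3 - <<'E'
from h import *
for n in("scene","top"):
    save(n,n+"0.png")
    K,r,t=cam(n); print(n,(-r.T@t).round(),K[0,0])
    for q in("green_grip","red_mark","black_grip"):
        print(q,[(np.round(d["location"]).tolist(),round(d["confidence"],2)) for d in tip_of(q,n)],[(np.round(d["rect"]).tolist(),round(d["confidence"],2)) for d in spot_in(q,n)])
print(state())
E
```

```text
scene [965. -96. 622.] 462.968133318471
green_grip [([375.0, 214.0], 0.78)] [([360.0, 197.0, 385.0, 236.0], 0.62)]
red_mark [([356.0, 352.0], 0.77), ([454.0, 294.0], 0.73), ([247.0, 388.0], 0.73), ([331.0, 257.0], 0.57)] [([334.0, 325.0, 382.0, 395.0], 0.78), ([311.0, 237.0, 350.0, 294.0], 0.63), ([430.0, 269.0, 471.0, 339.0], 0.62), ([220.0, 362.0, 285.0, 428.0], 0.61)]
black_grip [([300.0, 150.0], 0.94)] [([285.0, 135.0, 310.0, 169.0], 0.92)]
top [460.  53. 964.] 621.9788109605837
green_grip [([248.0, 224.0], 0.73)] [([240.0, 205.0, 263.0, 243.0], 0.91)]
red_mark [([415.0, 144.0], 0.8), ([226.0, 132.0], 0.7), ([323.0, 131.0], 0.64), ([296.0, 226.0], 0.6)] [([292.0, 196.0, 302.0, 262.0], 0.88), ([397.0, 117.0, 430.0, 182.0], 0.71), ([218.0, 109.0, 236.0, 176.0], 0.7), ([318.0, 104.0, 325.0, 168.0], 0.59)]
black_grip [([273.0, 346.0], 0.98)] [([254.0, 332.0, 292.0, 359.0], 0.64)]
{'time_s': 0.7, 'qpos': array([ 6.53737968e+01,  1.83106643e+01,  8.96386784e+01, -3.87242660e-04,
        7.20454436e+01, -1.14721893e+00]), 'qvel': array([-0.02498322, -0.00774053,  0.08752242, -0.02479116,  0.01312846,
       -0.042589  ]), 'effort': array([ 2.49698287e-04, -4.12237787e+01, -2.32191002e+01,  7.26324879e-02,
        3.75650811e-02,  4.52715454e-06]), 'ee_pos': array([229.10340129, 527.39437958, 235.99050702]), 'ee_rot': array([1.79994795e+02, 4.72707763e-04, 1.56521135e+02]), 'force': array([ 0.29239465,  0.31779809, -0.47465797]), 'torque': array([-0.00309454,  0.05138886,  0.04164279]), 'gripper_width': 91.52539281987063}
```

View pics/scene0.png

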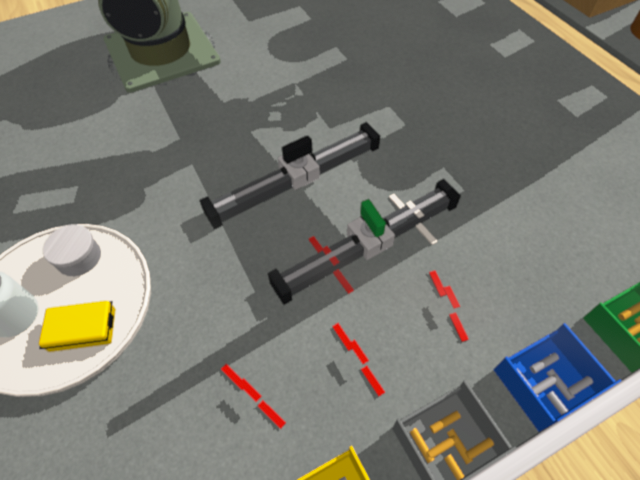

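View pics/top0.png

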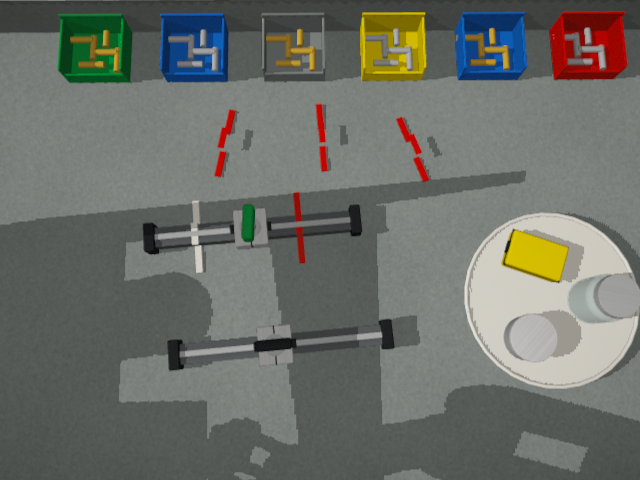

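The top view shows the green stop at (248,226) on the upper rail, with the red mark at (299,228) and the white mark at (198,236). The black stop is at (274,345).

Things that could be taken for red_mark (top view): the band on the rail at (299,228), and red pieces lying free at (226,142), (322,138) and (413,148). I choose (299,228): it is on the green rail and nearest the base. Next I triangulate it and check it in a crop.

```bash
python3 - <<'E'
from h import *
def tri(a,b):
    P=[];
    for n in("top","scene"):
        K,r,t=cam(n);P.append(K@np.c_[r,t])
    X=cv2.triangulatePoints(P[0],P[1],np.array(a,float).reshape(2,1),np.array(b,float).reshape(2,1)).ravel();return X[:3]/X[3]
print("tri grip",tri((248,224),(375,214)),"mark",tri((298.5,228),(331,257)),"black",tri((273,346),(300,150)))
for nm,t,s in [("rail R end",(355,220),(281,286)),("rail L end",(150,238),(448,194)),("whiteband",(197,236),(412,213))]: print(nm,tri(t,s))
for d in [(226,142),(322,138),(413,148)]: print("decoy",ray("top",d,28))
im=grab_frame("top")[...,::-1]; cv2.imwrite("pics/c1.png",cv2.resize(im[180:380,130:410].copy(),None,fx=2.8,fy=2.8,interpolation=cv2.INTER_CUBIC))
hsv=cv2.cvtColor(im.copy(),cv2.COLOR_BGR2HSV)
m=cv2.inRange(hsv,(45,80,30),(85,255,255)); m[:120]=0
c=max(cv2.findContours(m,0,2)[0],key=cv2.contourArea); print("green",cv2.minAreaRect(c))
m=cv2.inRange(hsv,(0,120,40),(8,255,255))|cv2.inRange(hsv,(172,120,40),(180,255,255)); m[:190]=0;m[270:]=0
ys,xs=np.nonzero(m);k=(xs>280)&(xs<315);print("red",xs[k].mean(),ys[k].mean(),cv2.minAreaRect(np.c_[xs[k],ys[k]].astype(np.float32)))
E
```

```text
tri grip [641.84445188 148.82287626  71.60300748] mark [646.01811718  75.63418596  12.99348777] black [465.89904917 112.58483019  61.40114243]
rail R end [656.97203971 -12.72274274  16.12316734]
rail L end [632.05126834 303.97868448  16.28436464]
whiteband [634.87735274 232.21235583  12.82503468]
decoy [781.62306735 187.30456144  28.        ]
decoy [786.85427947  36.35869891  28.        ]
decoy [ 769.07208035 -106.7124623    28.        ]
green ((248.0, 222.5), (37.0, 12.0), 90.0)
red 298.77441860465115 227.6325581395349 ((298.7120361328125, 227.4380645751953), (71.07959747314453, 6.713794708251953), 85.03025817871094)
```

View pics/c1.png

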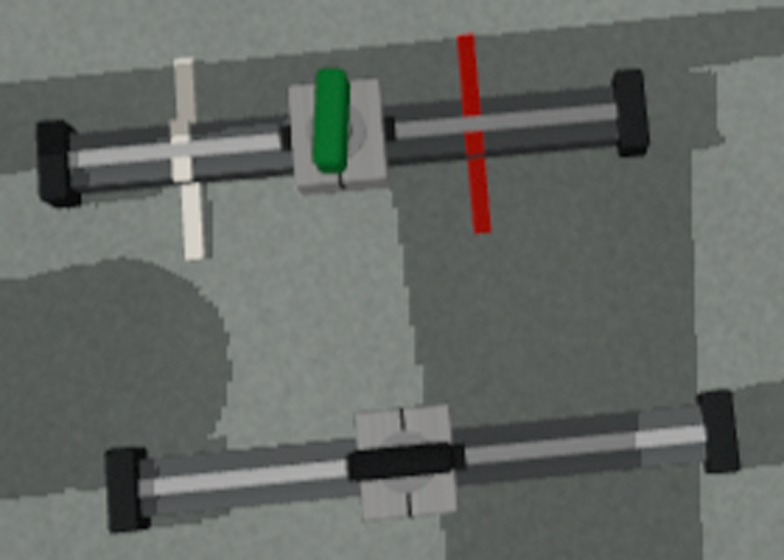

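The crop confirms the choice: the red band with its two tabs lies across the green grip's own rail at crop (473,130), top-view pixel (299,227). The green bar is about 6° clockwise of square. Now I work out the approach.

```bash
cat >> h.py <<'E'
def row(p,yaw_y):
    """target TCP p (mm), tool-y heading deg, pointing down -> row in units"""
    s=state(); r=R.from_euler("xyz",s["ee_rot"],degrees=True)
    t=R.from_euler("xyz",[180,0,yaw_y+90],degrees=True)
    d=r.inv().apply(np.array(p,float)-s["ee_pos"])/500; w=(r.inv()*t).as_rotvec()/(np.pi/2)
    return np.round(np.r_[d,w],4)
E
python3 - <<'E'
from h import *
print("mark",ray("top",(298.9,226.8),28),"grip top",ray("top",(248,224),70),ray("top",(248,222.5),78),"scene",ray("scene",(375,214),70))
a=ray("top",(130+333/2.8,180+72/2.8),84);b=ray("top",(130+331/2.8,180+168/2.8),84);print("bar",a,b,np.degrees(np.arctan2(*(a-b)[1::-1])))
a=ray("top",(355,220),30);b=ray("top",(150,238),30);print("rail",np.degrees(np.arctan2(*(b-a)[1::-1])))
print(row([642,149,160],88))
E
```

```text
mark [644.58042096  73.68387017  28.        ] grip top [641.30164417 147.19316018  70.        ] [641.90323506 146.36954321  78.        ] scene [641.95099811 152.99042992  70.        ]
bar [665.48164403 144.61370614  84.        ] [615.06404458 145.20304222  84.        ] -0.6697052755856026
rail 94.4988863833425
[-1.059e+00 -3.652e-01  1.519e-01  1.000e-04  0.000e+00 -2.386e-01]
```

```bash
python3 -m jog '-0.08 -0.03 0 0 0 -0.06; -0.16 -0.06 0 0 0 -0.12; -0.24 -0.08 0.02 0 0 -0.18; -0.32 -0.11 0.03 0 0 -0.23; -0.4 -0.14 0.04 0 0 -0.23; -0.48 -0.17 0.05 0 0 -0.23; -0.56 -0.19 0.06 0 0 -0.23; -0.64 -0.22 0.08 0 0 -0.23; -0.72 -0.25 0.1 0 0 -0.23; -0.8 -0.28 0.12 0 0 -0.23; -0.88 -0.3 0.14 0 0 -0.23; -0.95 -0.33 0.15 0 0 -0.23; -1 -0.365 0.15 0 0 -0.23; -1 -0.365 0.15 0 0 -0.23; -1 -0.365 0.15 0 0 -0.23' 1 20
python3 -c "
from h import *
print(row([641.5,148,160],89.3),row([641.5,148,73],89.3),state()['qpos'])
save('scene','s1.png',(200,60,560,330),2)"
```

```text
time_s: 2.0
ee_pos: [615.9, 159.0, 160.3]
ee_rot: [180.0, -0.0, 177.0]
force: [-0.5, 0.3, -0.3]
gripper_width: 91.1
[-0.0523 -0.0192  0.0006  0.0001 -0.0005 -0.0255] [-5.240e-02 -1.920e-02  1.746e-01  1.000e-04 -5.000e-04 -2.550e-02] [ 1.34259087e+01  2.67719544e+01  8.75440117e+01  2.30871974e-02
  6.57268199e+01 -7.35862087e+01]
```

View pics/s1.png

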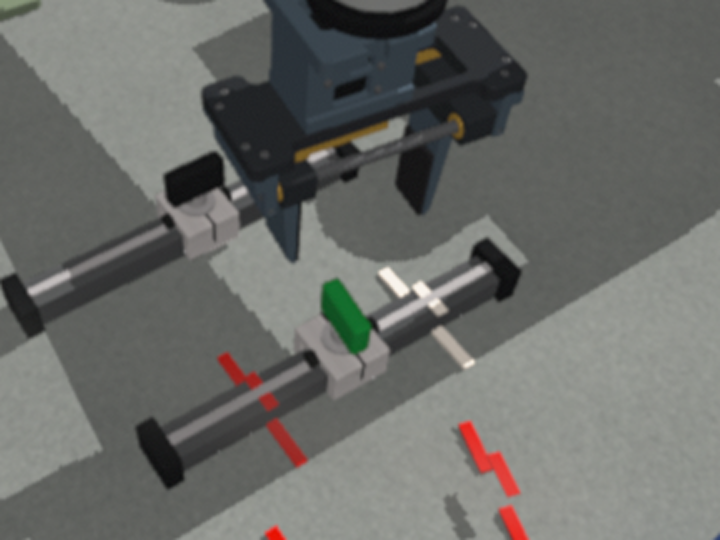

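The jaws are aligned along the rail above the grip, which is at crop (345,315). Now I move over it and descend.

```bash
python3 -m jog '-0.0525 -0.019 0 0 0 -0.0255; -0.0525 -0.019 0 0 0 -0.0255; -0.0525 -0.019 0.06 0 0 -0.0255; -0.0525 -0.019 0.12 0 0 -0.0255; -0.0525 -0.019 0.16 0 0 -0.0255; -0.0525 -0.019 0.175 0 0 -0.0255; -0.0525 -0.019 0.175 0 0 -0.0255; -0.0525 -0.019 0.175 0 0 -0.0255'
python3 -m jog '0 0 0 0 0 0; 0 0 0 0 0 0; 0 0 0 0 0 0; 0 0 0 0 0 0; 0 0 0 0 0 0; 0 0 0 0 0 0; 0 0 0 0 0 0; 0 0 0 0 0 0; 0 0 0 0 0 0; 0 0 0 0 0 0' -1 20
python3 -c "
from h import *
s=state();p=s['ee_pos'];print(p,s['ee_rot'],s['torque'],s['gripper_width'])
u=np.array([np.cos(np.radians(94.5)),np.sin(np.radians(94.5)),0]);m=np.array([644.6,73.7,p[2]])
print('along',u@(m-p),'across',(m-p)[0]*u[1]-(m-p)[1]*u[0])
print(row(p+u*(u@(m-p)),89.3))
save('scene','s2.png',(230,60,510,310),2)"
```

```text
time_s: 2.72
ee_pos: [640.7, 150.7, 74.1]
ee_rot: [179.9, 0.0, 179.5]
force: [1.3, 0.4, -0.4]
gripper_width: 91.1
time_s: 3.55
ee_pos: [640.7, 150.6, 74.0]
ee_rot: [179.9, 0.0, 179.5]
force: [-0.7, 0.9, -0.4]
gripper_width: 27.4
[640.70686118 150.62914552  73.97420261] [1.79946552e+02 7.65762752e-04 1.79470209e+02] [0.02565519 0.03849771 0.00478   ] 27.36854018379711
along -76.99745078770248 across -2.154653624623519
[-1.350e-02 -1.534e-01 -1.000e-04  6.000e-04  0.000e+00  1.900e-03]
```

View pics/s2.png

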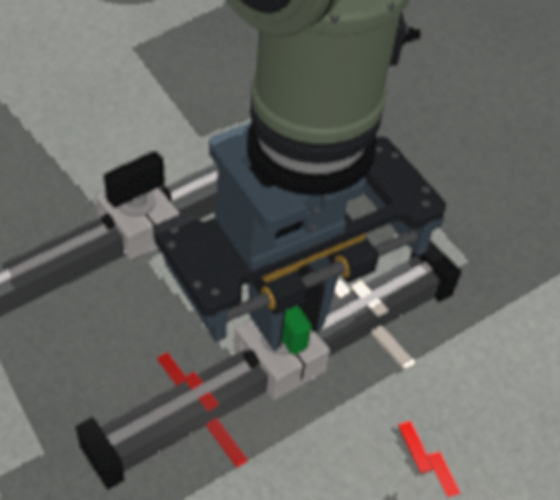

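The fingers straddle the green bar at crop (297,328) and are still closing, so I let them finish.

```bash
python3 -m jog '0 0 0 0 0 0; 0 0 0 0 0 0; 0 0 0 0 0 0; 0 0 0 0 0 0; 0 0 0 0 0 0'
python3 -m jog '0 -0.02 0 0 0 0; -0.003 -0.04 0 0 0 0; -0.006 -0.06 0 0 0 0; -0.008 -0.08 0 0 0 0; -0.01 -0.1 0 0 0 0; -0.012 -0.12 0 0 0 0; -0.013 -0.14 0 0 0 0; -0.0135 -0.1535 0 0 0 0; -0.0135 -0.1535 0 0 0 0; -0.0135 -0.1535 0 0 0 0; -0.0135 -0.1535 0 0 0 0'
python3 -c "
from h import *
s=state();p=s['ee_pos'];print(p,s['ee_rot'],s['force'],s['torque'],s['gripper_width'])
u=np.array([np.cos(np.radians(94.5)),np.sin(np.radians(94.5)),0]);m=np.array([644.6,73.7,p[2]])
print('along',u@(m-p))
save('top','t3.png',(180,120,420,300),3)"
```

```text
time_s: 4.02
ee_pos: [640.5, 150.3, 73.9]
ee_rot: [180.0, -0.0, 179.5]
force: [-0.8, -1.6, -0.4]
gripper_width: 16.3
time_s: 4.93
ee_pos: [646.7, 73.0, 73.9]
ee_rot: [-180.0, -0.0, 179.5]
force: [-1.1, -1.6, 0.5]
gripper_width: 15.8
[646.65194381  72.96554001  73.88241355] [-1.79965305e+02 -2.25303793e-02  1.79478889e+02] [-1.0992908  -1.58898289  0.51921031] [-0.25447067  0.16332462 -0.09631718] 15.816086070806898
along 0.8931895478876415
```

View pics/t3.png

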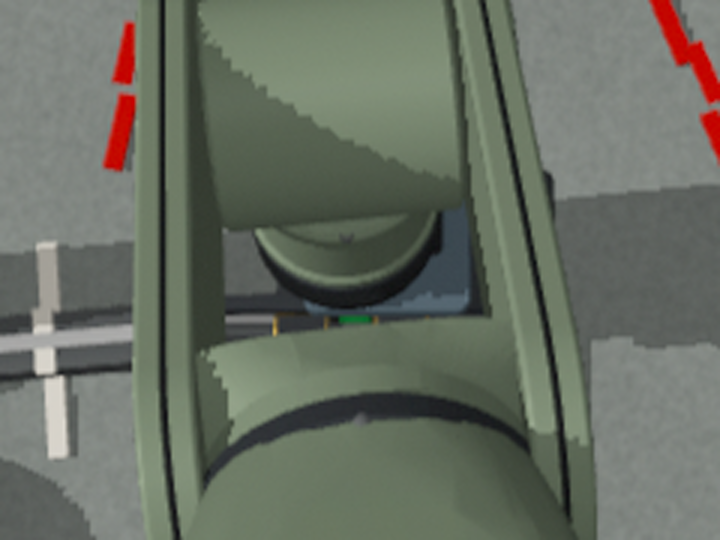

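The stop moved with the gripper: width 16 mm, TCP 1 mm from the mark along the rail. Now I turn it clockwise, which is + about tool z.

```bash
python3 -m jog '0.001 0 0 0 0 0.07; 0.002 0 0 0 0 0.14; 0.003 0 0 0 0 0.21; 0.004 0 0 0 0 0.28; 0.004 0.001 0 0 0 0.35; 0.004 0.001 0 0 0 0.42; 0.004 0.001 0 0 0 0.49; 0.004 0.001 0 0 0 0.56; 0.004 0.001 0 0 0 0.63; 0.004 0.001 0 0 0 0.7; 0.004 0.001 0 0 0 0.77; 0.004 0.001 0 0 0 0.84; 0.004 0.001 0 0 0 0.9; 0.004 0.001 0 0 0 0.945; 0.004 0.001 0 0 0 0.945; 0.004 0.001 0 0 0 0.945; 0.004 0.001 0 0 0 0.945'
python3 -c "
from h import *
s=state();print(s['ee_pos'],s['ee_rot'],s['force'],s['torque'],s['gripper_width'],s['qpos'][5])
save('scene','s4.png',(230,100,510,310),2.5)"
```

```text
time_s: 6.4
ee_pos: [648.7, 75.7, 74.0]
ee_rot: [179.5, -0.1, 94.5]
force: [8.3, 2.8, -5.9]
gripper_width: 15.9
[648.67623796  75.68399169  74.01168933] [ 1.79484980e+02 -6.58142940e-02  9.44933144e+01] [ 8.27399995  2.76594135 -5.94834298] [ 0.36449018 -1.16667127  0.03488359] 15.885932894640689 1.0885349207409238
```

View pics/s4.png

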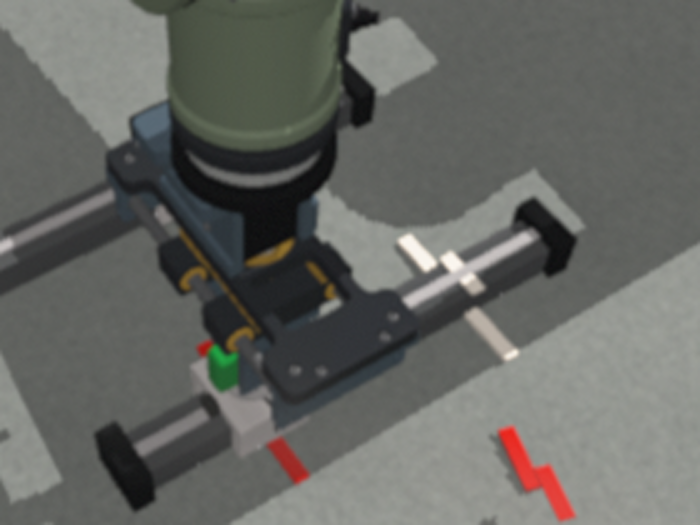

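The grip is turned in line with the rail. I release and lift straight up.

```bash
python3 -m jog '0 0 0 0 0 0; 0 0 0 0 0 0; 0 0 0 0 0 0; 0 0 0 0 0 0; 0 0 0 0 0 0; 0 0 0 0 0 0; 0 0 0 0 0 0; 0 0 0 0 0 0; 0 0 -0.03 0 0 0; 0 0 -0.08 0 0 0; 0 0 -0.14 0 0 0; 0 0 -0.2 0 0 0; 0 0 -0.26 0 0 0; 0 0 -0.32 0 0 0; 0 0 -0.32 0 0 0' 0.3
python3 -c "
from h import *
s=state();print(s['qpos'])"
python3 -m jog '0 -0.08 0 0 0 0; 0 -0.16 0 0 0 0; 0 -0.24 0 0 0 0; 0 -0.32 0 0 0 0; 0 -0.4 0 0 0 0; 0 -0.48 0 0 0 0; 0 -0.56 0 0 0 0; 0 -0.56 0 0 0 0; 0 -0.56 0 0 0 0'
python3 -c "
from h import *
save('top','t5.png',(130,180,410,380),2.8)
for n in('top','scene'):
  for q,z in(('green_grip',70),('red_mark',28),('black_grip',70)):
    print(n,q,[(d['location'],ray(n,d['location'],z).round(1)) for d in tip_of(q,n)][:4])"
```

```text
time_s: 7.7
ee_pos: [650.2, 75.7, 241.5]
ee_rot: [178.7, -0.1, 94.5]
force: [1.5, -0.9, 1.0]
gripper_width: 59.6
[5.60192505e+00 2.47874511e+01 7.88104815e+01 6.57238685e-02
 7.51358215e+01 1.09672266e+00]
time_s: 8.45
ee_pos: [369.3, 53.6, 235.4]
ee_rot: [178.7, -0.1, 94.5]
force: [1.1, 0.2, -0.1]
gripper_width: 59.4
top green_grip [([300.3, 218.8], array([648.3,  70.6,  70. ]))]
top red_mark [([321.4, 131.1], array([798.3,  37.2,  28. ])), ([416.6, 140.3], array([ 781.7, -112.9,   28. ])), ([221.8, 136.7], array([790.4, 194. ,  28. ]))]
top black_grip [([272.7, 343.0], array([469.4, 110.8,  70. ]))]
scene green_grip [([332.4, 239.7], array([652.1,  76.4,  70. ]))]
scene red_mark [([451.0, 297.6], array([792. , 190.7,  28. ])), ([357.8, 354.3], array([801.8,  34. ,  28. ])), ([248.4, 387.5], array([ 774.7, -110.1,   28. ]))]
scene black_grip []
```

View pics/t5.png

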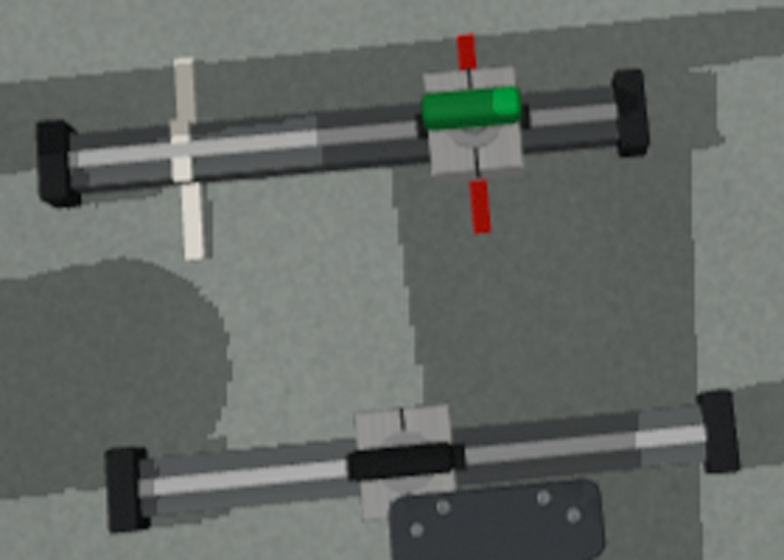

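The green stop's centre lines at crop (470,75) and (477,165) are in line with the red tabs at (466,50) and (481,205). The bar lies along the rail and the black stop is where it was, at (406,461). The gripper is in free air.

```bash
python3 -c "
from workcell import *
print(job_done())"
```

```text
the job is handed in; nothing more can be done
None
```

The green stop is centred on the red mark of its own rail and locked, and the job was handed in at about 9 s of the 35 s allowed. I pinched the green grip, slid the stop 77 mm along the rail, turned the grip 85° clockwise, then let go, lifted and backed away.

**Position:** in the last top picture the stop's centre lines are in line with the red tabs. The grip's position along the rail came out at about y = 71 mm from the top camera and 76 mm from the scene camera. The mark, measured before the move, was at y = 74 mm, so the grip is about 3 mm off at most.

**Lock:** the bar lies along the rail. I did not measure the final angle directly; by the gripper's turn it is close to 1.57 rad.

**Black stop:** in the same top picture it stands where it did at the start. The scene camera did not report the black grip in the final check.

**Disagreements:**
- **Across the rail:** while turning, the tool ended about 4 mm from where I had sent it, with a side force of about 8 N, well under the limits. My estimate of the rail's centre line was probably a few mm out.
- **Red mark:** after the move the detectors reported only the three look-alikes, because the stop now covers the real mark.

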